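# Seat a garment security tag in the detacher, pin head up

## Task

Two identical garment security tags lie on the counter: one stands on its narrow nose with its flat metal pin head facing up, the other lies turned over with its nose up. Take the one with the pin head up and seat it in the round pocket of the tag detacher, nose down in the pocket and pin head still up, its flange resting flat on the rim, then let go. Leave the other tag where it lies.

Things in the scene. Friction and masses are not known exactly. Their poses are not given: they have to be found in the camera images.
- tag_flange (a point): Tag to seat: round, grey plastic, 30 g, 36 mm tall. From below: nose 25 mm wide (tip 22), 20 mm long, on which it stands; flange 58 mm wide, 12 mm thick, to be gripped across its edge; flat steel pin head 26 mm wide, 4 mm thick, on top. Point: centre of the flange, on the axis, 26 mm above the nose tip (and the counter at the start). z: from nose to pin head, up at the start; yaw does not matter.
- turned_tag_flange (a point): The other tag, identical but turned over: it lies on its pin head, nose pointing up; to be left alone. Point: centre of its flange, 10 mm above the counter. Its listed z points from pin head to nose (up). (Obstacle to pass clear of, at the counter's left end: a fixed label press with a lever, x 0.40 to 0.71 m, y 0.48 to 0.66 m, 0.37 m tall.)
- pocket_mouth (a point): Tag detacher, fixed: round grey base 96 mm wide, 22 mm high, on it an upright aluminium collar 46 mm wide outside, rim 44 mm above the counter. Inside is the open round pocket, 38 mm wide, 22 mm deep. Point: centre of the pocket's mouth, level with the rim; z up. When the tag is seated its flange rests on the rim and overhangs it, flange centre 6 mm above this point.
Mind the look-alikes: they are no part of the job. What is shaped like the part that bears tag_flange but orange is not meant.

How it is judged:
By the outcome, as a careful person would: the job done as asked, in the order asked, and still so for the second after the job is handed in, with the robot touching nothing.
It also fails if it takes over 48 s, if anything falls off the work surface, if the arm or the gripper's body presses on something with over 40 N, if the wrist force passes 120 N, or if a joint passes its speed limit or range.

## Robot

A 6-joint arm with a two-finger parallel gripper is mounted at the origin on a cart in front of the work surface, level with it; the furniture and walls round the work are solid. World frame = base frame: x ahead of the robot, y to its left, z up, the work surface at z = 0. Lengths are in m, angles in rad, forces in N, time in s.
With the tool pointing down it reaches from about 0.275 to 0.875 m from the base axis. Payload 12.5 kg.
Tool frame: the origin (TCP) lies at the very end of the fingers, on their centre line; the grasp point (between the pads) lies 19 mm behind it; z points along the fingers, y is the line along which they close (so a half turn about z gives the same grasp; the last joint's range is limited). The gripper opens to 85 mm and grips with 20 to 120 N. Pads are 22 mm wide; open, the fingers measure 114 mm over their backs; the gripper's body (76 mm by 85 mm) begins 54 mm behind the grasp point. The pads swing forward as they close: fully open they stand 13 mm farther back than shut.
Start: joints at [-0.085, 0.351, 1.652, -0, 1.139, -0.085], TCP at [0.55, 0, 0.231] pointing down, gripper open.
Joint ranges: [-2.75, 2.75], [-0.79, 2.1], [0.01, 2.65], [-1.57, 4.71], [0.07, 3.14], [-2.87, 2.87]. Speed limits (rad/s): [2.22, 2.22, 2.79, 3.14, 3.14, 3.14].

## Interface

Orientations are given as a 3x3 rotation matrix whose columns are the frame's x, y, z axes.
In Python, from bench import manip gives the robot as it stands. Calls block until the motion is done:
- manip.move_ptp(position, orientation): joint-space move of the TCP to a pose.
- manip.move_l(position, attitude=None, max_speed=0.15): straight line of the TCP; attitude=None keeps the orientation; max_speed is the mean speed in m/s.
- manip.move_j(angles): joint-space move.
- manip.set_gripper(opening, effort=None): opening from 0.0 (shut) to 1.0 (fully open); effort is the grip in N (None keeps the last); returns when the fingers have stopped.
- manip.dwell(seconds).
- manip.inverse_kinematics(position, orientation): joint angles nearest the present ones, or None.
- manip.grab_frame(name): name is "scene" or "side" or "wrist"; returns (picture, depth): 384x512x3 uint8, red, green, blue; 384x512 float32, m along the optical axis (not along the pixel's ray), 0 where there is no reading.
- manip.get_calibration(name): a dict with "camera_matrix" (3x3 intrinsics, pixels), "R" (3x3) and "t" (3): a world point X has camera coordinates R X + t. Camera axes: x right, y down, z forward; pixel columns grow to the right and rows downward; lengths in m; the calibration is good to about 2 mm. A picture is of the moment at which its call begins: read the wrist's pose just before it. get_calibration takes no time and is no camera call; for the wrist camera it gives the pose at the moment of the call.
A pose or a line that the arm cannot do raises manip.Unreachable and nothing moves.
- manip.sign_off(): hands the job in; it is judged then, once.
Trained networks look in the newest picture that a camera, given by its name, has taken for a name from the list of things; names that differ only in an ending like _2 or _b are one class to them, and where a whole thing is asked for, a point or a joint stands for the part that bears it (a point fixed in the world has none). Each returns a list of dicts, best first, with "confidence" (0 to 1); they miss things now and then, are a little off and sometimes report something else, mostly with a low value. They report only what shows in the picture. A call takes as long as a camera call. They do not tell look-alikes from the thing itself.
- manip.look_for(camera, name): "at" ([x, y, z] in m, in world coordinates, good to about 4 mm: the middle of the surface that is visible of it).
Readings, each from a call of its own:
- manip.current_time(): time.
- manip.current_qpos(): joint angles.
- manip.current_joint_vel(): joint speeds.
- manip.current_joint_torque(): joint torques, N m.
- manip.current_ee_pos(): TCP position.
- manip.current_tcp_rot(): TCP orientation.
- manip.current_force(): force on the tool from outside, world axes, zero at the start.
- manip.current_ft_torque(): the same for the moment, N m.
- manip.current_grip_width(): opening from 0.0 (shut) to 1.0 (fully open).
- manip.current_grip_force(): force on a finger pad.
Only numpy, scipy, OpenCV 4.12 (cv2) and the standard library are available. Lean on these libraries where they do the work, as an engineer would, in place of code of your own. Each camera call takes 0.05 s, during which the arm holds its last target. There are 200 camera calls.

## Working session

There is one attempt and no reset: what is moved stays moved. The work goes in short steps, each a Python script; the robot and the scene stay as the last script left them, time stands still between calls to the robot, and variables do not carry over. Pictures are saved under pics/ and viewed, at most 10 in all, crops included, and the job is handed in when it is done.

```bash
mkdir -p pics; cat > h.py <<'E'
import numpy as np, cv2
from bench import manip as m
def world(cam, cal, d, u, v):
    K=cal["camera_matrix"]; z=d[v,u]
    p=np.array([(u-K[0,2])*z/K[0,0],(v-K[1,2])*z/K[1,1],z],float)
    return cal["R"].T@(p-cal["t"])
def cloud(cal,d):
    K=np.array(cal["camera_matrix"]); v,u=np.mgrid[:d.shape[0],:d.shape[1]]
    p=np.stack([(u-K[0,2])*d/K[0,0],(v-K[1,2])*d/K[1,1],d],-1)
    return (p-np.array(cal["t"]))@np.array(cal["R"])
def pix(cal,X):
    p=np.array(cal["R"])@X+cal["t"]; q=np.array(cal["camera_matrix"])@p; return (q[:2]/q[2]).round().astype(int)
E
python3 - <<'E'
from h import *
ims=[]
for c in ["scene","side"]:
    im,d=m.grab_frame(c); cal=m.get_calibration(c); ims.append(im)
    np.savez(f"pics/{c}.npz",im=im,d=d,**cal)
    for n in ["tag_flange","turned_tag_flange","pocket_mouth"]:
        for r in m.look_for(c,n): print(c,n,np.round(r["at"],3),round(r["confidence"],2),pix(cal,np.array(r["at"])))
    cv2.imwrite(f"pics/{c}.png",cv2.resize(im[...,::-1],(800,600)))
print(m.current_time())
E
```

```text
scene tag_flange [ 0.448 -0.15   0.027] 0.81 [277 230]
scene tag_flange [ 0.494 -0.04   0.034] 0.73 [243 196]
scene turned_tag_flange [0.523 0.188 0.019] 0.59 [171 162]
scene pocket_mouth [ 0.498 -0.342  0.022] 0.71 [379 254]
side tag_flange [ 0.497 -0.049  0.031] 0.74 [231 203]
side tag_flange [ 0.445 -0.152  0.031] 0.58 [222 228]
side turned_tag_flange [0.536 0.18  0.016] 0.58 [216 172]
side pocket_mouth [ 0.503 -0.355  0.024] 0.65 [301 286]
0.4
```

View pics/scene.png

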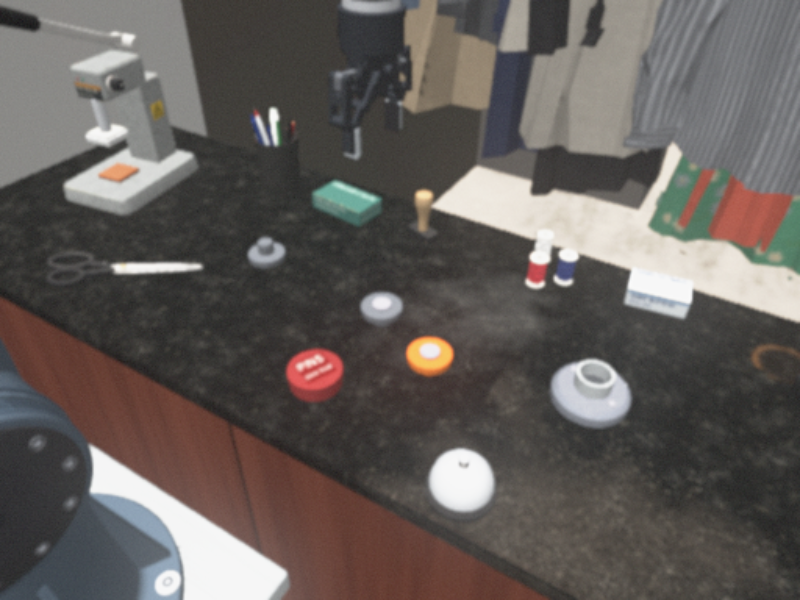

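View pics/side.png

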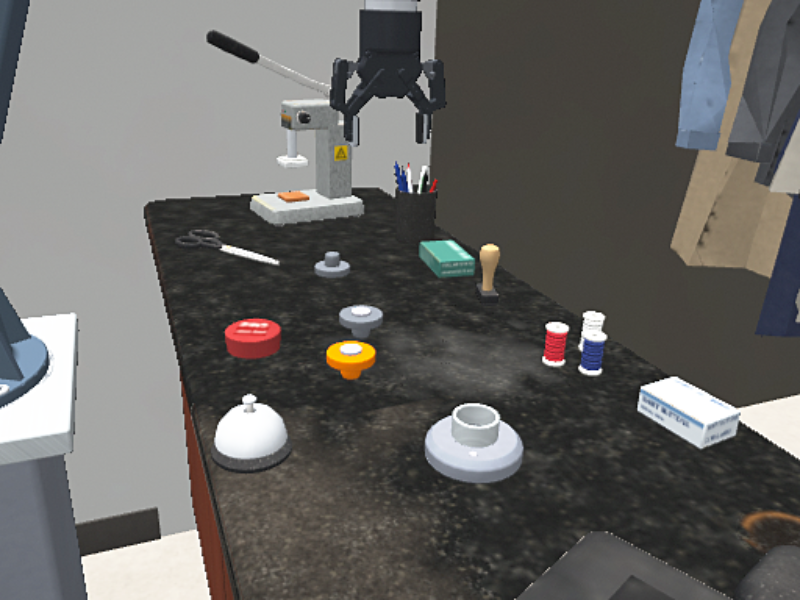

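The scene shows three tag-shaped things, in 512 px scene pixels:
- **Grey, pin head up (243,196):** steel disc on top and nose below. It fits the description, so this is the target, at about (0.495,-0.045).
- **Orange (277,230):** look-alike.
- **Grey, nose up (171,162):** the turned tag, to be left alone.

The pocket is at (379,254). Next I go above the tag and look from close by.

```bash
python3 - <<'E'
from h import *
z=np.load("pics/scene.npz"); s=z["im"][150:270,180:340,::-1]
R=m.current_tcp_rot(); print(R.round(3))
m.move_ptp([0.47,-0.045,0.19],R)
cal=m.get_calibration("wrist"); im,d=m.grab_frame("wrist")
np.savez("pics/w1.npz",im=im,d=d,**cal)
for r in m.look_for("wrist","tag_flange"): print(np.round(r["at"],4),r["confidence"],pix(cal,np.array(r["at"])))
P=cloud(cal,d)
k=(abs(P[...,0]-.495)<.06)&(abs(P[...,1]+.045)<.06)&(P[...,2]>.025)&(P[...,2]<.05)
print(k.sum()); 
for lo,hi in((.028,.034),(.034,.042)):
    q=P[k&(P[...,2]>lo)&(P[...,2]<hi)]
    if len(q): c,r=cv2.minEnclosingCircle(q[:,:2].astype(np.float32)); print(lo,len(q),np.round(c,4),round(r,4),np.median(q[:,2]))
cv2.imwrite("pics/w1.png",np.hstack([cv2.resize(im[...,::-1],(400,300)),cv2.resize(s,(400,300))]))
print(m.current_time())
E
```

```text
[[ 0.  1. -0.]
 [ 1. -0.  0.]
 [ 0. -0. -1.]]
[ 0.4591 -0.1399  0.034 ] 0.91 [246 256]
[ 0.5012 -0.0399  0.032 ] 0.74 [284 172]
2220
0.028 1623 [ 0.503  -0.0403] 0.0289 0.03287720838070976
0.034 572 [ 0.503  -0.0403] 0.0271 0.036676892812754276
0.9833
```

View pics/w1.png

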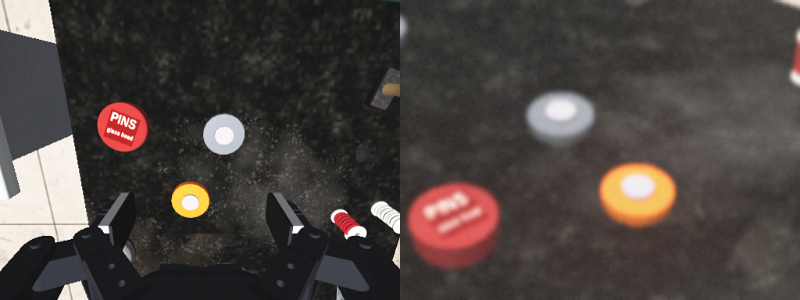

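The crop confirms that the grey tag at wrist 512 px (284,172) shows its steel disc up, and orange is separate. Its fitted flange radius is 28.9 mm (29 expected) and its top is at 33 mm (32 expected), with centre (0.503,-0.040). Fingers close along x and are clear of the orange tag and the red tin. Now I grasp, then look at the pocket.

```bash
python3 - <<'E'
from h import *
R=m.current_tcp_rot()
m.move_ptp([0.503,-0.0403,0.08],R)
m.move_l([0.503,-0.0403,0.005],max_speed=0.1)
m.set_gripper(0.0,30)
print(m.current_grip_width()*85,m.current_grip_force(),m.current_ee_pos(),m.current_force())
m.move_l([0.503,-0.0403,0.14],max_speed=0.15)
print(m.current_grip_width()*85,m.current_grip_force())
m.move_ptp([0.50,-0.47,0.20],R)
cal=m.get_calibration("wrist"); im,d=m.grab_frame("wrist"); np.savez("pics/w2.npz",im=im,d=d,**cal)
for r in m.look_for("wrist","pocket_mouth"): print("w",np.round(r["at"],4),r["confidence"])
def fit(P,n):
    k=(abs(P[...,0]-.50)<.07)&(abs(P[...,1]+.345)<.07)
    for lo,hi in((.015,.027),(.037,.05)):
        q=P[k&(P[...,2]>lo)&(P[...,2]<hi)]
        if len(q): c,r=cv2.minEnclosingCircle(q[:,:2].astype(np.float32)); print(n,lo,len(q),np.round(c,4),round(r,4),np.median(q[:,2]))
fit(cloud(cal,d),"wrist")
i2,d2=m.grab_frame("side"); c2=m.get_calibration("side")
for c in("scene","side"):
    z=np.load(f"pics/{c}.npz"); fit(cloud(z,z["d"]),c)
cv2.imwrite("pics/w2.png",np.hstack([cv2.resize(im[...,::-1],(400,300)),cv2.resize(i2[...,::-1],(400,300))]))
print(m.current_time())
E
```

```text
56.1340556224004 30.666532553477737 [ 0.50339999 -0.04036582  0.00565012] [-1.49360251  0.40039946  6.35769352]
56.411517853093684 31.95547729254031
w [ 0.5145 -0.3358  0.0197] 0.75
wrist 0.015 6161 [ 0.5187 -0.3363] 0.0476 0.022898690195831004
wrist 0.037 789 [ 0.5187 -0.3361] 0.023 0.04467926622847948
scene 0.015 973 [ 0.5143 -0.335 ] 0.0459 0.019689344458059133
scene 0.037 183 [ 0.5158 -0.3348] 0.0235 0.041094451508449086
side 0.015 1290 [ 0.5151 -0.3373] 0.0477 0.022813731904902587
side 0.037 378 [ 0.5153 -0.3356] 0.0242 0.04296221807728014
5.5917
```

View pics/w2.png

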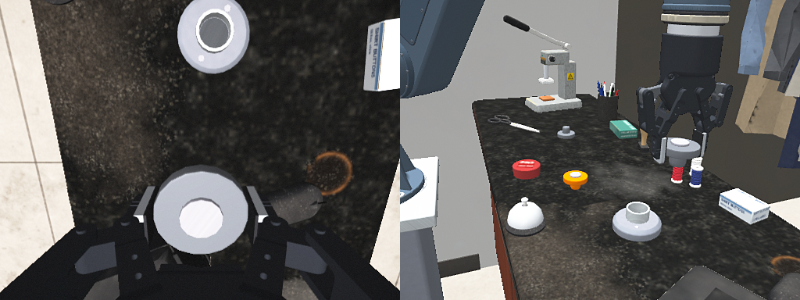

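The tag is held with its pin head up at (200,210) in the left view. The detacher is at (213,33), and all three cameras agree on the pocket to within 3 mm. Next I check the held tag's centre and tilt before inserting, against 8 mm of slack per side.

```bash
python3 - <<'E'
from h import *
z=np.load("pics/w2.npz"); P=cloud(z,z["d"]); T=m.current_ee_pos()
k=(abs(P[...,0]-T[0])<.027)&(abs(P[...,1]-T[1])<.04)&(P[...,2]>.15)&(P[...,2]<.26)
q=P[k]; h,e=np.histogram(q[:,2],30); print([(round(a,4),b) for a,b in zip(e,h) if b>50])
pk=q[(q[:,2]>.21)&(q[:,2]<.24)]
A=np.c_[pk[:,:2]-T[:2],np.ones(len(pk))]
w=np.ones(len(pk),bool)
for _ in range(8):
    c=np.linalg.lstsq(A[w],pk[w,2],rcond=None)[0]; r=pk[:,2]-A@c; w=abs(r)<.0015
print(c,w.sum(),T); cc=cv2.minEnclosingCircle(pk[w][:,:2].astype(np.float32)); print(cc)
E
```

```text
[(np.float64(0.2165), np.int64(96)), (np.float64(0.2183), np.int64(136)), (np.float64(0.2202), np.int64(149)), (np.float64(0.222), np.int64(158)), (np.float64(0.2238), np.int64(292)), (np.float64(0.2256), np.int64(5006)), (np.float64(0.2274), np.int64(2773)), (np.float64(0.2292), np.int64(980)), (np.float64(0.231), np.int64(1278))]
[-0.02499613 -0.00347141  0.22710456] 7773 [ 0.50058278 -0.46903698  0.20001633]
((0.5010634064674377, -0.46826645731925964), 0.029607264325022697)
```

The held tag is level and centred, with its flange 21 mm above the TCP, so the seated TCP height is about 0.0295. Now I insert it.

```bash
python3 - <<'E'
from h import *
R=m.current_tcp_rot(); x,y=.517,-.336
m.move_ptp([x,y,0.12],R)
f0=m.current_force()
m.move_l([x,y,0.042],max_speed=0.08); print((m.current_force()-f0).round(1))
for zz in np.arange(.038,.0275,-.0015):
    m.move_l([x,y,zz],max_speed=0.03); f=m.current_force()-f0
    print(round(zz,4),f.round(1),m.current_ee_pos()[2].round(4))
    if abs(f[2])>4: break
m.set_gripper(0.9); m.dwell(.2)
m.move_l([x,y,0.14],max_speed=0.12)
m.move_ptp([.50,-.47,.22],R)
cal=m.get_calibration("wrist"); im,d=m.grab_frame("wrist"); P=cloud(cal,d)
k=(abs(P[...,0]-.517)<.05)&(abs(P[...,1]+.336)<.05)
for lo,hi in((.047,.0585),(.0585,.07)):
    q=P[k&(P[...,2]>lo)&(P[...,2]<hi)]
    if len(q): print(lo,len(q),cv2.minEnclosingCircle(q[:,:2].astype(np.float32)),np.percentile(q[:,2],[5,50,95]),np.linalg.lstsq(np.c_[q[:,:2]-[x,y],np.ones(len(q))],q[:,2],rcond=None)[0])
i2,d2=m.grab_frame("side")
cv2.imwrite("pics/w3.png",np.hstack([cv2.resize(im[...,::-1],(400,300)),cv2.resize(i2[210:340,230:400,::-1],(400,300))]))
print(m.current_time())
E
```

```text
[ 0.6  1.  -0.7]
0.038 [ 1.2  0.6 -0.6] 0.038
0.0365 [ 0.3  0.5 -1.4] 0.0364
0.035 [ 0.6 -0.3  0.5] 0.0349
0.0335 [0.5 0.4 0.1] 0.0334
0.032 [ 0.6 -0.3 -0.5] 0.0319
0.0305 [ 1.5  0.8 -0.9] 0.0304
0.029 [-1.3  1.4  6.4] 0.0298
0.047 2473 ((0.5186721682548523, -0.33636337518692017), 0.029054420068860054) [0.05549461 0.05693404 0.05814874] [0.00336314 0.00946143 0.05683817]
0.0585 711 ((0.5184774398803711, -0.3361867368221283), 0.027026226744055748) [0.05873729 0.06093541 0.06218866] [-0.00347664 -0.00411461  0.06081153]
11.5667
```

View pics/w3.png

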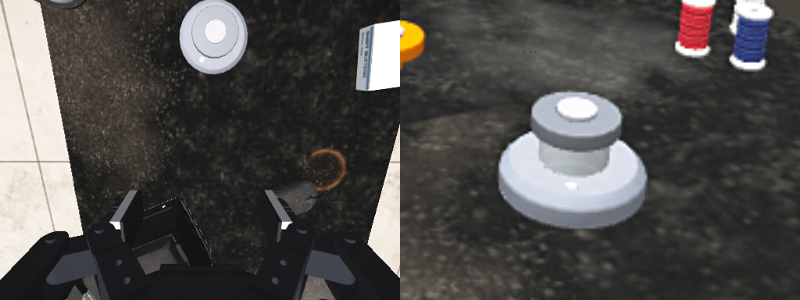

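The tag sits flat on the rim with its pin head up, at (215,30) in the left view. Its flange top is at 57 mm (56 expected), it is level, and the gripper is clear.

```bash
python3 -c "
from bench import manip as m
print(m.sign_off())"
```

```text
the job is handed in; nothing more can be done
None
```

The grey pin-head-up tag is seated flat in the detacher pocket with its pin head up and released, the other tag was not touched, and the job was handed in at about 11.6 s of the 48 s allowed.

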